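Hold a spindle in its V-blocks against a sprung stop for clamping

TASK

Lay the loose spindle level into the notches of the jig's two V-blocks, its brass square block between them and its end still clear of the sprung stop; then slide it along the notches against the stop and press steadily with about 10 N (the housing's edge then stands near the middle of the plunger's green band; never ram the plunger to the end of its travel). Finish while you are still holding and pressing it like that, so that a colleague can clamp it, and leave the ring gauge, plug gauge and white plastic block beside the jig where they are.

Things in the scene. Friction and masses are not known exactly. Their poses are not given: they have to be found in the camera images.
- spindle: Loose spindle, 196 mm long, 0.16 kg: two round silver ends of 16 mm diameter and a brass block, 24 long x 22 x 22 square, in its middle (the place to grip). Origin at its centre, x along its length; both ends alike. It lies on the worktop on a flat of the brass block, axis 11 mm up.
- jig: Fixed jig. Steel plate 310x70x8, x -125..185, y +-35. Origin on the worktop; x points along the notches to the stop, z up. Two steel V-blocks 45x44 on it, centres at x = -62 and +62, tops at z 42; 90-degree notches along x, 30 mm wide. Between them 79 mm are free for fingers. A spindle lying in both has its axis at y 0, z 38. Blue stop housing x 130..175, 44 wide, up to z 64.
- stop_pad: Steel disc, 20 mm diameter, 6 thick, at the head of the sprung plunger that sticks out of the blue housing towards the V-blocks. Origin at the centre of the face that the spindle's end presses on: jig x = 90 mm (pressed: more), y 0, z 38 mm.
- plunger (a joint): How far the plunger is pushed into the housing, m: 0 out, 0.030 at the end of travel. Spring force 2 N + 500 N/m x value: 6 N at 0.008, 10 N at 0.016, 14 N at 0.024. Rod colours seen from the housing outwards: 8 mm yellow (too weak), 16 mm green (6 to 14 N), 10 mm red (too hard); the housing's edge shows which applies.
- ring_gauge: Bystander: steel ring with black rim, 46 mm diameter, 15 high, lying flat; origin under its centre. Leave alone.
- black_plug_gauge: Bystander: plug gauge with a black knurled middle, 110 mm long (along its y), 16 thick, lying; origin under its centre. Leave alone.
- pom_block: Bystander: white plastic block 24x30x36 mm with a dark hole; origin under its centre. Leave alone.

How it is judged:
By the outcome, as a careful person would: the job done as asked, in the order asked, and still so for the second after the job is handed in, while the arm keeps its last pose, push and grip.
It also fails if it takes over 42 s, if anything falls off the work surface, if the arm or the gripper's body presses on something with over 40 N, if the wrist force passes 120 N, or if a joint passes its speed limit or range.

ROBOT

A 6-joint arm with a two-finger parallel gripper is mounted at the origin on a cart in front of the work surface, level with it; the furniture and walls round the work are solid. World frame = base frame: x ahead of the robot, y to its left, z up, the work surface at z = 0. Lengths are in m, angles in rad, forces in N, time in s.
With the tool pointing down it reaches from about 0.35 to 0.875 m from the base axis. Payload 15.5 kg.
Tool frame: the origin (TCP) lies between the finger pads; the fingertips stand 19 mm ahead of it and the grasp point (between the pads) is the TCP; z points along the fingers, x is the direction in which the jaws open and shut, and the axes are right-handed (so a half turn about z gives the same grasp; the last joint's range is limited). The gripper opens to 85 mm and grips with 20 to 120 N. Pads are 22 mm wide; open, the fingers measure 114 mm over their backs; the gripper's body (76 mm by 85 mm) begins 54 mm behind the grasp point. The pads swing forward as they close: fully open they stand 13 mm farther back than shut.
Start: joints at [-1.226, 0.494, 1.345, -0, 1.302, -0.096], TCP at [0.267, -0.565, 0.25] pointing down, gripper open.
Joint ranges: [-2.91, 2.91], [-0.82, 2.16], [0.22, 2.67], [-1.22, 4.37], [0.12, 2.79], [-3.08, 3.08]. Speed limits (rad/s): [1.89, 1.89, 2.57, 3.01, 3.01, 3.01].

INTERFACE

Orientations are given as a unit quaternion [w, x, y, z].
In Python, from bench import r gives the robot as it stands.
- The arm moves only by the tool apply_moves, never from a script. Its arguments are lists of equal length, an entry for each row: "offset": the shift along the tool's x, y, z in cm, a list of three; "dr": the turn, a rotation vector about the tool's x, y, z in degrees, a list of three; "claw": the closure in counts, from 0 (fully open) to 255 (shut). In form: {"offset": [[tx, ty, tz], ...], "dr": [[rx, ry, rz], ...], "claw": [claw, ...]}. A call has 1 to 20 rows; each row is the pose to reach, as a shift and turn from the pose commanded when the call began, along the tool's axes at that moment; what a row does not reach only later rows make up. A row lasts 1/10 s, in which the tool goes at most 50 mm and 8.59 degrees, less where a joint would pass 70% of its speed; a pose out of reach is approached as far as the arm can. A call with a gripper value outside its range is refused whole. The fingers move at their own pace and stop on an object; "grip_force" is the grip in N (left out, the last holds). Time passes only in rows, so rows that repeat a pose let the fingers close. It gives the time, the measured TCP pose, the force and the opening at its end, in the units of the state.
- r.sense(): the state, without advancing time (a new reading comes with each control period).
- r.snapshot(name): name is "scene" or "top" or "wrist"; returns a dict with "color" (420x560x3 uint8, blue, green, red), "fx", "fy", "cx", "cy" (pixels), "R" (3x3) and "t" (3): a world point X has camera coordinates R X + t; the wrist camera has in their place "T_tool_cam" (4x4, takes a point from camera to tool coordinates, whose origin is the TCP and whose axes are the tool frame's). Camera axes: x right, y down, z forward; pixel columns grow to the right and rows downward; lengths in m; the calibration is good to about 2 mm. A picture is of the moment at which its call begins: read the wrist's pose just before it. There is no depth.
- r.sign_off(): hands the job in, once; it reports no verdict.
The state is a dict: "t": time; "joints": joint angles; "qd": joint speeds; "effort": joint torques, N m; "ee_pos": TCP position; "tcp_rot": TCP orientation; "ft_force": force on the tool from outside, world axes, zero at the start; "ft_torque": the same for the moment, N m; "width": finger opening in m.
Only numpy, scipy, OpenCV 4.12 (cv2) and the standard library are available. Lean on these libraries where they do the work, as an engineer would, in place of code of your own. Each camera call takes 0.05 s, during which the arm holds its last target.

## Working session

There is one attempt and no reset: what is moved stays moved. The work goes in short steps, Python scripts to look and compute and a tool call to move; the robot and the scene stay as the last step left them, time stands still between calls to the robot, and variables do not carry over. Pictures are saved under pics/ and viewed, and the job is handed in when it is done.

Besides the shell and the picture viewer there is one more tool, called in YAML: its name, and indented under it one key for each argument. apply_moves: Moves the arm, as the interface text tells. Its arguments: {"type":"object","properties":{"offset":{"type":"array"},"dr":{"type":"array"},"claw":{"type":"array"},"grip_force":{"type":"number"}},"required":["offset","dr","claw"]}

```bash
mkdir -p pics; ls
python3 - <<'E'
from bench import r
import cv2,pickle
s=r.sense();print(s)
for n in("scene","top","wrist"):
    d=r.snapshot(n);cv2.imwrite(f"pics/{n}0.png",d["color"]);pickle.dump((s,d),open(f"{n}0.pkl","wb"))
    print(n,{k:v for k,v in d.items() if k!="color"})
E
```

```text
pics
{'t': 0.0, 'joints': array([-1.22552903e+00,  4.94191321e-01,  1.34616179e+00, -1.30893785e-05,
        1.30253066e+00, -9.55294284e-02]), 'qd': array([ 0.00126025, -0.00050404,  0.00016309,  0.00129485, -0.001538  ,
       -0.00072152]), 'effort': array([ 2.39933463e-03, -8.82146788e+01, -3.83869600e+01,  1.07627221e-05,
        1.00588636e-02, -1.64706768e-05]), 'ee_pos': array([ 0.26652178, -0.56492246,  0.24968481]), 'tcp_rot': array([-3.91092298e-04,  8.44589461e-01, -5.35414069e-01, -5.13650379e-04]), 'ft_force': array([-0.32166765,  0.16369965,  0.61289978]), 'ft_torque': array([0.02088813, 0.0155634 , 0.01026474]), 'width': 0.08532325884761928}
scene {'fx': 390.2871938911653, 'fy': 390.2871938911653, 'cx': 276.051081626463, 'cy': 209.28243893593014, 'R': array([[-0.97790676,  0.20863872,  0.01297117],
       [ 0.15242646,  0.75414794, -0.63876996],
       [-0.14305433, -0.62268031, -0.76928843]]), 't': array([0.53137595, 0.03552814, 0.90246148])}
top {'fx': 450.83640097690056, 'fy': 450.83640097690056, 'cx': 283.29037668604667, 'cy': 208.0044600842502, 'R': array([[-0.00497624, -0.99990516,  0.01284128],
       [-0.99763244,  0.00408329, -0.06865014],
       [ 0.0685912 , -0.0131525 , -0.99755815]]), 't': array([-0.10649632,  0.50738454,  1.03521874])}
wrist {'fx': 339.45736058730233, 'fy': 339.45736058730233, 'cx': 282.7331899963734, 'cy': 206.0777954858411, 'T_tool_cam': array([[ 9.99999369e-01, -7.38566735e-04, -8.46672459e-04,
         1.33657671e-03],
       [ 9.52043673e-04,  9.57181469e-01,  2.89487012e-01,
        -7.46504355e-02],
       [ 5.96613711e-04, -2.89487635e-01,  9.57181568e-01,
        -1.23342352e-01],
       [ 0.00000000e+00,  0.00000000e+00,  0.00000000e+00,
         1.00000000e+00]])}
```

View pics/scene0.png

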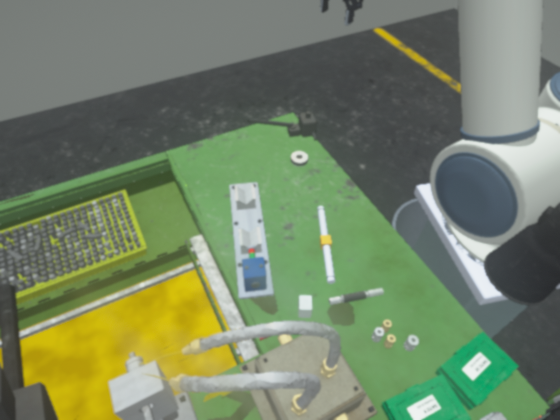

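View pics/top0.png

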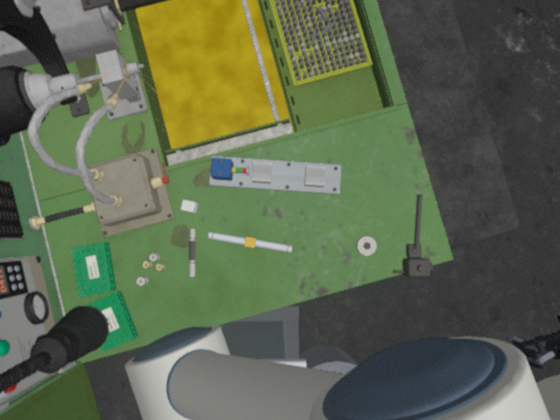

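View pics/wrist0.png

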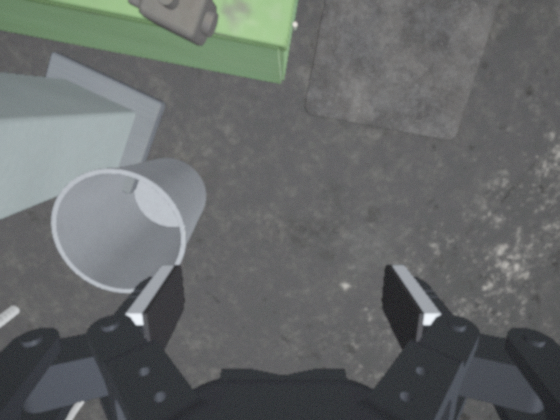

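The top view shows the spindle from (209,236) to (291,249), with its brass block near (250,242). The jig runs from about (211,170) to (340,178), with the stop housing on the left. The wrist camera isn't over the work yet. I'll enlarge the top view to measure it.

Run:
```python
import cv2,pickle
s,d=pickle.load(open("top0.pkl","rb"))
c=d["color"][145:265,180:350];cv2.imwrite("pics/topz.png",cv2.resize(c,None,fx=4.7,fy=4.7,interpolation=cv2.INTER_CUBIC))
```

```text
(no output)
```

View pics/topz.png

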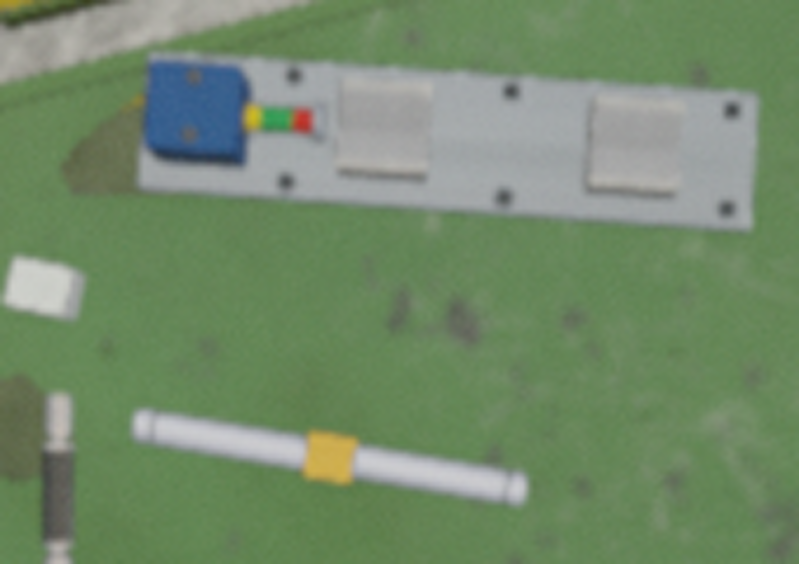

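```bash
cat > h.py <<'E'
import numpy as np
def ray(d,uv,z,R=None,t=None):
    R=d["R"];t=d["t"];c=-R.T@t
    v=R.T@np.array([(uv[0]-d["cx"])/d["fx"],(uv[1]-d["cy"])/d["fy"],1])
    return c+v*(z-c[2])/v[2]
def wristcam(s,d):
    from scipy.spatial.transform import Rotation as Ro
    q=s["tcp_rot"];T=np.eye(4);T[:3,:3]=Ro.from_quat([q[1],q[2],q[3],q[0]]).as_matrix();T[:3,3]=s["ee_pos"]
    M=np.linalg.inv(T@d["T_tool_cam"]);d=dict(d);d["R"]=M[:3,:3];d["t"]=M[:3,3];return d
def proj(d,X):
    p=d["R"]@np.asarray(X)+d["t"];return np.array([d["fx"]*p[0]/p[2]+d["cx"],d["fy"]*p[1]/p[2]+d["cy"]])
E
python3 - <<'E'
from h import *
import pickle
s,d=pickle.load(open("top0.pkl","rb"))
g=lambda p,z:ray(d,((p[0]+.5)/4.7+180-.5,(p[1]+.5)/4.7+145-.5),z)
P=[g(p,.008) for p in [(150,53),(757,93),(752,230),(138,188)]]
L=[(185,-35),(-125,-35),(-125,35),(185,35)]
print(np.round(P,4))
ct=sum(P)/4; u=(P[0]-P[1]+P[3]-P[2]);print("len",np.linalg.norm(u)/2, np.linalg.norm(P[0]-P[3]),np.linalg.norm(P[1]-P[2]))
ang=np.arctan2(u[1],u[0]);print("jig ang",np.degrees(ang)); x=np.array([np.cos(ang),np.sin(ang),0]);print("jig origin",ct-x*.03)
a,b=g((133,424),.011),g((528,489),.011);u=a-b;print("spindle",a,b,np.linalg.norm(u),(a+b)/2,np.degrees(np.arctan2(u[1],u[0])),g((331,457),.022))
print("pom",g((38,285),.036),"plug",g((58,480),.016))
E
```

```text
[[ 0.6323  0.0608  0.008 ]
 [ 0.611  -0.2459  0.008 ]
 [ 0.5414 -0.2425  0.008 ]
 [ 0.5637  0.0664  0.008 ]]
len 0.30855100564854165 0.0687754781192346 0.06972743902819088
jig ang 85.94927336398179
jig origin [ 0.58497123 -0.12023922  0.008     ]
spindle [0.44527653 0.06766191 0.011     ] [ 0.41203975 -0.12865919  0.011     ] 0.19911469248833438 [ 0.42865814 -0.03049864  0.011     ] 80.39104638479607 [ 0.42847607 -0.03140074  0.022     ]
pom [0.51290225 0.11047679 0.036     ] plug [0.41779356 0.10368073 0.016     ]
```

apply_moves:
  offset:
    - [-41.4,-37.4,3]
    - [-41.4,-37.4,3]
    - [-41.4,-37.4,3]
    - [-41.4,-37.4,3]
    - [-41.4,-37.4,3]
    - [-41.4,-37.4,3]
    - [-41.4,-37.4,3]
    - [-41.4,-37.4,3]
    - [-41.4,-37.4,3]
    - [-41.4,-37.4,3]
    - [-41.4,-37.4,3]
    - [-41.4,-37.4,3]
    - [-41.4,-37.4,3]
    - [-41.4,-37.4,3]
    - [-41.4,-37.4,3]
  dr:
    - [0,0,-55]
    - [0,0,-55]
    - [0,0,-55]
    - [0,0,-55]
    - [0,0,-55]
    - [0,0,-55]
    - [0,0,-55]
    - [0,0,-55]
    - [0,0,-55]
    - [0,0,-55]
    - [0,0,-55]
    - [0,0,-55]
    - [0,0,-55]
    - [0,0,-55]
    - [0,0,-55]
  claw: [0,0,0,0,0,0,0,0,0,0,0,0,0,0,0]

```text
t: 1.65
ee_pos: [0.4281, -0.0325, 0.2203]
tcp_rot: [0.0, 0.996, -0.086, -0.0]
ft_force: [0.2, 0.7, -0.0]
width: 0.0853
```

Run:
```python
from bench import r
import cv2,pickle
s=r.sense();d=r.snapshot("wrist");pickle.dump((s,d),open("w1.pkl","wb"));print(s['t'],s['ee_pos'],s['tcp_rot'],s['qd'],s['ft_force'])
cv2.imwrite("pics/w1.png",cv2.resize(d["color"],(800,600),interpolation=cv2.INTER_CUBIC))
```

```text
1.65 [ 0.42808903 -0.03245563  0.22031386] [ 8.40649993e-05  9.96316801e-01 -8.57486145e-02 -5.86055166e-06] [-0.00319315 -0.00221087  0.00110874  0.00097228 -0.00068996  0.00324431] [ 0.21409762  0.66437692 -0.03664988]
```

View pics/w1.png

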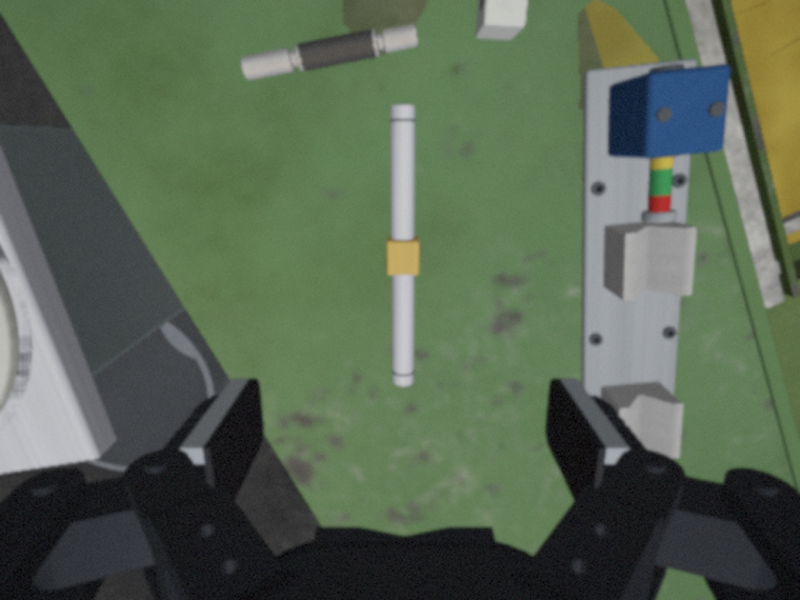

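Run:
```python
from h import *
import pickle,cv2
s,d0=pickle.load(open("w1.pkl","rb"));d=wristcam(s,d0)
k=560/800
g=lambda p,z:np.round(ray(d,((p[0]+.5)*k-.5,(p[1]+.5)*k-.5),z),4)
a,b=g((402,104),.011),g((403,386),.011);u=a-b;print(a,b,np.linalg.norm(u),(a+b)/2,np.degrees(np.arctan2(u[1],u[0])),g((403,257.5),.022))
H=[g(p,.064) for p in [(649,76),(729,66),(724,156),(646,157)]];print(H)
e=[g((586,75),.008),g((582,390),.008)];u=e[0]-e[1];print("edge",e,np.degrees(np.arctan2(u[1],u[0])))
# predicted points with current jig estimate
o=np.array([.585,-.1202,0]);A=np.radians(86);X=np.array([np.cos(A),np.sin(A),0]);Y=np.array([-np.sin(A),np.cos(A),0])
im=cv2.resize(d0["color"],(800,600),interpolation=cv2.INTER_CUBIC)
def seg(p,q):
    P=[tuple(int(round((v+.5)/k)) for v in proj(d,o+X*a[0]+Y*a[1]+np.array([0,0,a[2]]))) for a in(p,q)];cv2.line(im,P[0],P[1],(0,0,255),1)
for c in(-.062,.062):
    for y in(-.022,-.015,.015,.022):seg((c-.0225,y,.042),(c+.0225,y,.042))
    for x in(c-.0225,c+.0225):
        for ss in(-1,1):seg((x,ss*.022,.042),(x,ss*.015,.042));seg((x,ss*.015,.042),(x,0,.027))
for y in(-.035,.035):seg((-.125,y,.008),(.185,y,.008))
for x in(.130,.175):seg((x,-.022,.064),(x,.022,.064))
for y in(-.022,.022):seg((.130,y,.064),(.175,y,.064))
seg((.09,-.01,.038),(.09,.01,.038))
cv2.imwrite("pics/w1o.png",cv2.resize(im[40:500,540:780],None,fx=1.3,fy=1.3))
```

```text
[0.4453 0.0663 0.011 ] [ 0.4114 -0.1309  0.011 ] 0.200092603561451 [ 0.42835 -0.0323   0.011  ] 80.24581125651935 [ 0.4291 -0.0303  0.022 ]
[array([0.5762, 0.0532, 0.064 ]), array([0.6179, 0.0508, 0.064 ]), array([0.616 , 0.0048, 0.064 ]), array([0.5734, 0.0117, 0.064 ])]
edge [array([0.5636, 0.0634, 0.008 ]), array([ 0.5461, -0.1595,  0.008 ])] 85.51088562777907
```

View pics/w1o.png

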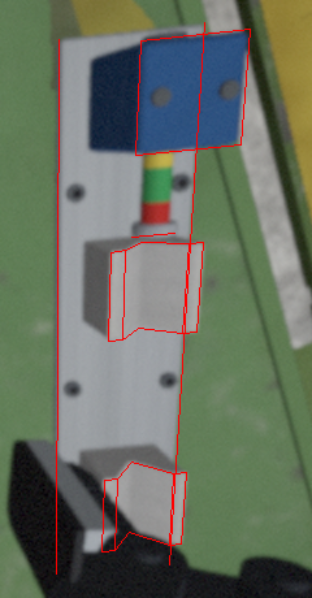

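apply_moves:
  offset:
    - [0,-0.1,5]
    - [0,-0.1,10]
    - [0,-0.1,14]
    - [0,-0.1,17]
    - [0.05,-0.15,18.8]
    - [0.05,-0.15,19.6]
    - [0.05,-0.15,19.6]
    - [0.05,-0.15,19.6]
    - [0.05,-0.15,19.6]
    - [0.05,-0.15,19.6]
    - [0.05,-0.15,19.6]
    - [0.05,-0.15,19.6]
    - [0.05,-0.15,19.6]
    - [0.05,-0.15,19.6]
  dr:
    - [0,0,0]
    - [0,0,0]
    - [0,0,0]
    - [0,0,0]
    - [0,0,0]
    - [0,0,0]
    - [0,0,0]
    - [0,0,0]
    - [0,0,0]
    - [0,0,0]
    - [0,0,0]
    - [0,0,0]
    - [0,0,0]
    - [0,0,0]
  claw: [0,40,80,100,120,130,150,200,255,255,255,255,255,255]
  grip_force: 50

```text
t: 3.1
ee_pos: [0.4295, -0.0301, 0.0251]
tcp_rot: [0.0, 0.996, -0.085, 0.001]
ft_force: [-1.5, -2.4, 11.3]
width: 0.0207
```

Run:
```python
from bench import r
import cv2,pickle
s=r.sense();d=r.snapshot("wrist");print(s)
cv2.imwrite("pics/w2.png",cv2.resize(d["color"],(800,600),interpolation=cv2.INTER_CUBIC))
```

```text
{'t': 3.1, 'joints': array([-2.08646565e-01,  6.35139000e-01,  2.02922198e+00, -2.05583406e-04,
        4.75502754e-01, -3.85209394e-02]), 'qd': array([-7.70358105e-04,  1.42763680e-03,  1.79448239e-04, -5.13634569e-04,
       -4.16876719e-05,  1.34600338e-03]), 'effort': array([ 9.03286915e-01, -6.56918263e+01, -7.77602255e+00,  3.20792282e-01,
       -2.36593410e-01, -1.27483587e-02]), 'ee_pos': array([ 0.42954849, -0.03005659,  0.02511306]), 'tcp_rot': array([ 1.53337597e-04,  9.96391723e-01, -8.48692190e-02,  8.52057248e-04]), 'ft_force': array([-1.5066366 , -2.42620274, 11.30576159]), 'ft_torque': array([-0.33874083,  0.18787729, -0.01862787]), 'width': 0.020708973602453083}
```

View pics/w2.png

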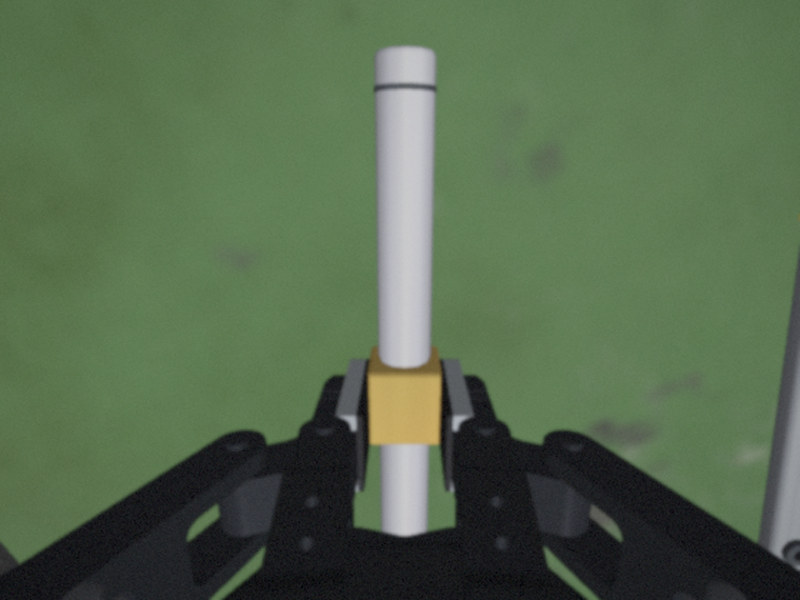

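apply_moves:
  offset:
    - [0,0,-1.5]
    - [0,0,-5]
    - [0,0,-9]
    - [1,0.5,-11]
    - [4,2,-11]
    - [8,4,-11]
    - [12,6,-11]
    - [15.5,7.3,-11]
    - [17,7.95,-11]
    - [17,7.95,-11]
    - [17,7.95,-11]
  dr:
    - [0,0,0]
    - [0,0,0]
    - [0,0,0]
    - [0,0,0]
    - [0,0,-2]
    - [0,0,-4]
    - [0,0,-5.7]
    - [0,0,-5.7]
    - [0,0,-5.7]
    - [0,0,-5.7]
    - [0,0,-5.7]
  claw: [255,255,255,255,255,255,255,255,255,255,255]

```text
t: 4.25
ee_pos: [0.5824, -0.1367, 0.1343]
tcp_rot: [-0.0, 0.999, -0.035, -0.0]
ft_force: [-1.2, 0.1, -0.6]
width: 0.0208
```

```bash
cat > ov.py <<'E'
from bench import r
from h import *
import cv2,pickle,sys
def run(name,o,ang,sp=None,cam="wrist",crop=None,draw=True):
    s=r.sense();d0=r.snapshot(cam);pickle.dump((s,d0),open(name+".pkl","wb"))
    d=wristcam(s,d0) if cam=="wrist" else d0
    q=s["tcp_rot"];print(s["t"],s["ee_pos"],q,"yaw",np.degrees(2*np.arctan2(q[2],q[1])),s["ft_force"],s["width"])
    render(name,d,o,ang,sp,crop,draw)
def render(name,d,o,ang,sp=None,crop=None,draw=True,k=.7):
    A=np.radians(ang);X=np.array([np.cos(A),np.sin(A),0]);Y=np.array([-np.sin(A),np.cos(A),0]);o=np.array([*o,0])
    im=cv2.resize(d["color"],None,fx=1/k,fy=1/k,interpolation=cv2.INTER_CUBIC)
    def seg(p,q,c=(0,0,255)):
        P=[tuple(int(round((v+.5)/k)) for v in proj(d,o+X*a[0]+Y*a[1]+np.array([0,0,a[2]]))) for a in(p,q)];cv2.line(im,P[0],P[1],c,1)
    if draw:
        for c in(-.062,.062):
            for y in(-.022,-.015,.015,.022):seg((c-.0225,y,.042),(c+.0225,y,.042))
            for x in(c-.0225,c+.0225):
                for ss in(-1,1):seg((x,ss*.022,.042),(x,ss*.015,.042));seg((x,ss*.015,.042),(x,0,.027))
        for y in(-.035,.035):seg((-.125,y,.008),(.185,y,.008))
        for x in(.130,.175):seg((x,-.022,.064),(x,.022,.064))
        for y in(-.022,.022):seg((.130,y,.064),(.175,y,.064))
        seg((.09,-.01,.038),(.09,.01,.038))
    if crop: 
        a,b,c,e,f=crop;im=cv2.resize(im[b:e,a:c],None,fx=f,fy=f,interpolation=cv2.INTER_CUBIC)
    cv2.imwrite(f"pics/{name}.png",im)
E
python3 -c "
from ov import *
run('w3',(.585,-.1202),86)"
```

```text
4.25 [ 0.58241299 -0.13669006  0.1342902 ] [-1.40999402e-04  9.99374704e-01 -3.53561731e-02 -3.49113701e-04] yaw -4.052363869871815 [-1.22720332  0.06498952 -0.61971941] 0.02080046838597586
```

View pics/w3.png

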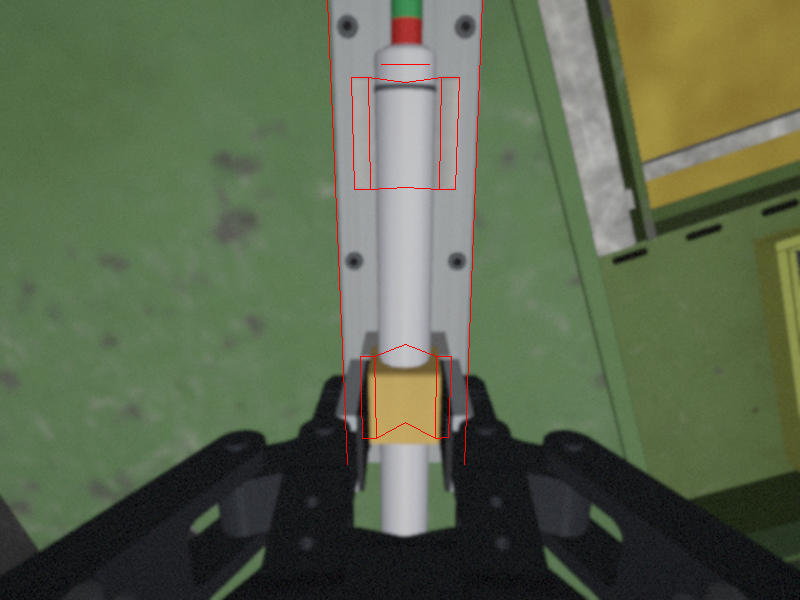

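Run:
```python
import pickle,cv2,numpy as np
s,d=pickle.load(open('w3.pkl','rb'))
c=d["color"][0:280,215:355].astype(float)
c=np.clip((c-90)*1.9,0,255).astype(np.uint8)
cv2.imwrite('pics/w3z.png',cv2.resize(c,None,fx=2.14*1.4,fy=2.14,interpolation=cv2.INTER_CUBIC))
```

```text
(no output)
```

View pics/w3z.png

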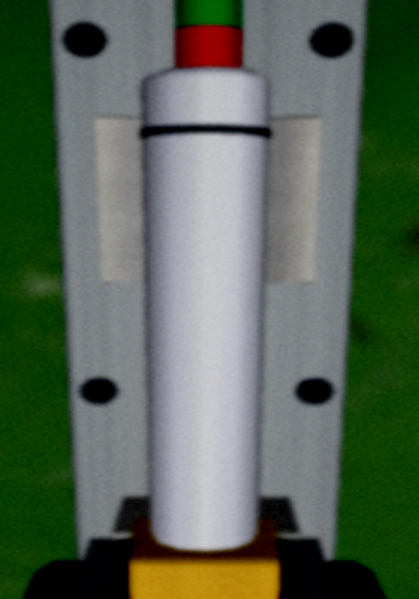

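Run:
```python
from h import *
import pickle
s,d=pickle.load(open('w3.pkl','rb'));d=wristcam(s,d)
k=.7;g=lambda p,z:ray(d,((p[0]+.5)*k-.5,(p[1]+.5)*k-.5),z)
z=.1202
for row,l,rr in((70,375.3,436),(200,377,434),(340,379,431)):
    print(row,g(((l+rr)/2,row),z),'diam',np.linalg.norm(g((l,row),z)-g((rr,row),z)))
print("end",g((405.5,45),z+.005))
A=np.radians(86);o=np.array([.585,-.1202]);X=np.array([np.cos(A),np.sin(A)]);Y=np.array([-X[1],X[0]])
for row,l,rr in((77.4,353.4,460),(188,356.3,457.3)):
    p=g(((l+rr)/2,row),.042);print("V",p,(p[:2]-o)@X,(p[:2]-o)@Y,np.linalg.norm(g((l,row),.042)-g((rr,row),.042)))
for p in(g((405.5,70),z),g((405,340),z),g((405.5,45),z+.005),s['ee_pos']):print((p[:2]-o)@X,(p[:2]-o)@Y)
```

```text
70 [ 0.59066998 -0.04451446  0.1202    ] diam 0.01576679766148123
200 [ 0.58827281 -0.07773898  0.1202    ] diam 0.015937464254424206
340 [ 0.58514178 -0.11970183  0.1202    ] diam 0.015843692936956845
end [ 0.59097024 -0.03957323  0.1252    ]
V [ 0.59188476 -0.03629366  0.042     ] 0.08418220134582495 -0.001014975806721986 0.04361891208108496
V [ 0.58882134 -0.08051882  0.042     ] 0.03985107926061019 -0.001044009001880311 0.04399625195846192
0.07589676350424625 -0.0003376525054776053
0.0005068450903234026 -0.00010668034599932709
0.08084682801992182 -0.00033145580452766604
-0.016630355357494728 0.0014304201882771167
```

apply_moves:
  offset:
    - [0.08,0,2]
    - [0.08,0,4.5]
    - [0.08,0,6.5]
    - [0.08,0,7.5]
    - [0.08,0,7.9]
    - [0.08,0,7.9]
  dr:
    - [0,0,0]
    - [0,0,0]
    - [0,0,0]
    - [0,0,0]
    - [0,0,0]
    - [0,0,0]
  claw: [255,255,255,255,255,255]

```text
t: 4.9
ee_pos: [0.5837, -0.1368, 0.0555]
tcp_rot: [-0.0, 0.999, -0.035, -0.0]
ft_force: [0.3, -0.2, -0.6]
width: 0.021
```

```bash
python3 -c "
from ov import *
run('w4',(.586,-.1202),86,draw=False)
run('s4',(.586,-.1202),86,cam='scene',draw=False,crop=(290,220,430,450,3))"
```

```text
4.9 [ 0.58371313 -0.1368245   0.05552239] [-3.05153655e-05  9.99380747e-01 -3.51868233e-02 -9.83694664e-05] yaw -4.032945454866223 [ 0.34031846 -0.19232213 -0.6323638 ] 0.02101404616016803
4.95 [ 0.58406354 -0.1369674   0.05594599] [ 7.33331018e-05  9.99380091e-01 -3.52043910e-02  2.80918788e-04] yaw -4.034959963684834 [ 0.3734797  -0.42280519 -0.57566875] 0.020168698151851083
```

View pics/w4.png

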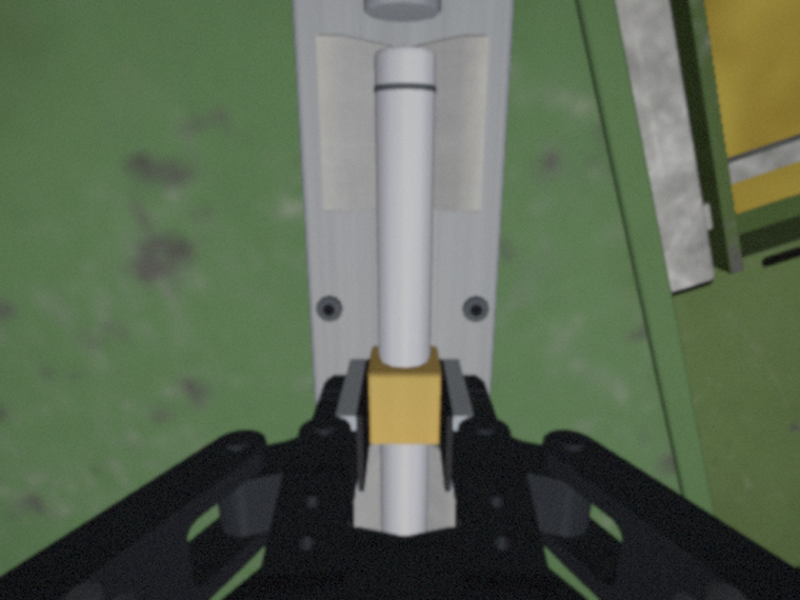

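View pics/s4.png

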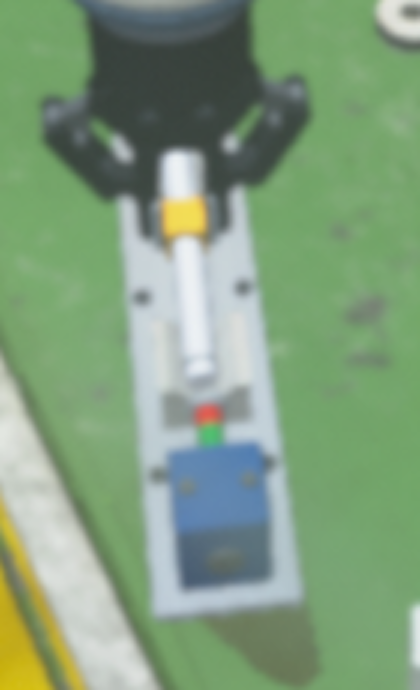

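apply_moves:
  offset:
    - [-0.06,0,0]
    - [-0.06,0,0.1]
    - [-0.06,0,0.2]
    - [-0.06,0,0.25]
    - [-0.06,0,0.3]
    - [-0.06,0,0.3]
  dr:
    - [0,0,0]
    - [0,0,0]
    - [0,0,0]
    - [0,0,0]
    - [0,0,0]
    - [0,0,0]
  claw: [255,255,255,255,255,255]

```text
t: 5.6
ee_pos: [0.5832, -0.137, 0.0525]
tcp_rot: [-0.0, 0.999, -0.035, -0.0]
ft_force: [-2.1, -0.7, 2.7]
width: 0.0208
```

```bash
python3 -c "
from bench import r
s=r.sense();print(s['ee_pos'],s['ft_force'],s['ft_torque'],s['width'])"
```

```text
[ 0.58321475 -0.13700524  0.05245057] [-2.14809995 -0.68717905  2.71713734] [ 0.04972451  0.31880213 -0.01453642] 0.020799534246422436
```

apply_moves:
  offset:
    - [-0.04,0,0]
    - [-0.05,0,0.04]
    - [-0.05,0,0.07]
    - [-0.05,0,0.07]
  dr:
    - [0,0,0]
    - [0,0,0]
    - [0,0,0]
    - [0,0,0]
  claw: [255,255,255,255]

```text
t: 6.0
ee_pos: [0.5829, -0.137, 0.0521]
tcp_rot: [0.0, 0.999, -0.035, 0.0]
ft_force: [-2.9, 0.6, 10.2]
width: 0.0206
```

```bash
python3 -c "
from ov import *
s=r.sense();print(s['ee_pos'],s['ft_force'],s['ft_torque'],s['width'])
run('w5',(.586,-.1202),86,draw=False)"
```

```text
[ 0.58293381 -0.13698901  0.05208504] [-2.92856179  0.5506044  10.21739358] [ 0.17617934  0.45654554 -0.01590661] 0.02061875752587315
6.0 [ 0.58293381 -0.13698901  0.05208504] [ 5.82799093e-05  9.99376929e-01 -3.52944362e-02  2.31923126e-04] yaw -4.045284748639575 [-2.92856179  0.5506044  10.21739358] 0.02061875752587315
```

View pics/w5.png

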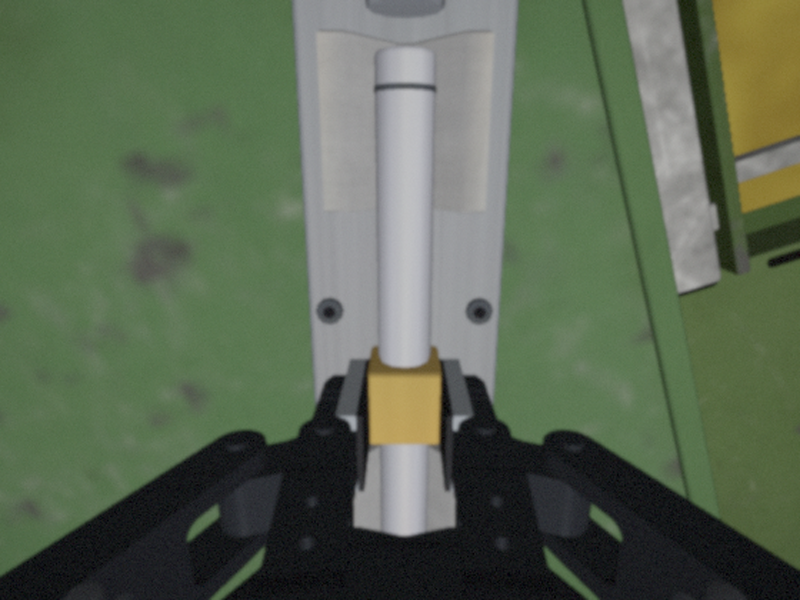

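apply_moves:
  offset:
    - [-0.02,-0.3,-0.02]
    - [-0.02,-0.6,-0.02]
    - [-0.02,-0.75,-0.02]
    - [-0.02,-0.75,-0.02]
  dr:
    - [0,0,0]
    - [0,0,0]
    - [0,0,0]
    - [0,0,0]
  claw: [255,255,255,255]
  grip_force: 70

```text
t: 6.45
ee_pos: [0.5835, -0.1298, 0.0522]
tcp_rot: [0.0, 0.999, -0.035, 0.0]
ft_force: [-2.1, -3.0, 7.9]
width: 0.0203
```

```bash
python3 -c "
from ov import *
s=r.sense();print(s['ee_pos'],s['ft_force'],s['ft_torque'],s['width'])
run('w6',(.586,-.1202),86,draw=False)"
```

```text
[ 0.58345582 -0.12983251  0.05218453] [-2.05979063 -2.97985786  7.86463518] [-0.59080556  0.34506883 -0.04105878] 0.020287760928590564
6.45 [ 0.58345582 -0.12983251  0.05218453] [ 3.95971166e-04  9.99381392e-01 -3.51639817e-02  4.13139981e-04] yaw -4.030327024929598 [-2.05979063 -2.97985786  7.86463518] 0.020287760928590564
```

View pics/w6.png

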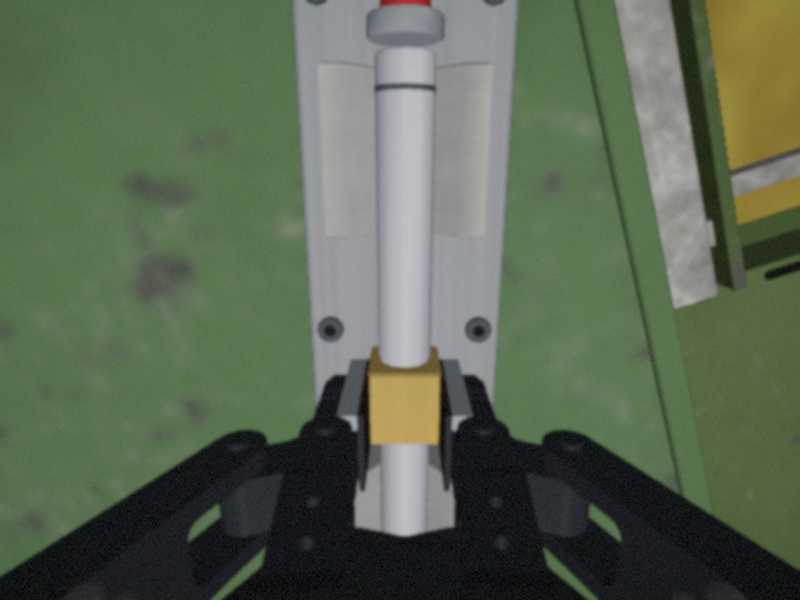

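apply_moves:
  offset:
    - [0,-0.2,0]
    - [0,-0.4,0]
    - [0,-0.6,0]
    - [0,-0.8,0]
    - [0,-1.0,0]
    - [0,-1.2,0]
    - [0,-1.2,0]
  dr:
    - [0,0,0]
    - [0,0,0]
    - [0,0,0]
    - [0,0,0]
    - [0,0,0]
    - [0,0,0]
    - [0,0,0]
  claw: [255,255,255,255,255,255,255]

```text
t: 7.2
ee_pos: [0.5843, -0.1184, 0.0522]
tcp_rot: [0.001, 0.999, -0.035, 0.0]
ft_force: [-3.2, -7.9, 7.8]
width: 0.0199
```

```bash
python3 -c "
from ov import *
s=r.sense();print(s['ee_pos'],s['ft_force'],s['ft_torque'],s['width'])
run('w7',(.586,-.1202),86,draw=False)
run('s7',(.586,-.1202),86,cam='scene',draw=False,crop=(290,220,430,450,3))
run('t7',(.586,-.1202),86,cam='top',draw=False,crop=(290,200,490,290,4))"
```

```text
[ 0.58429474 -0.11839271  0.05218666] [-3.18765659 -7.93897196  7.76467479] [-1.48978534  0.51379222 -0.0512135 ] 0.019943007130014883
7.2 [ 0.58429474 -0.11839271  0.05218666] [ 7.07133418e-04  9.99379724e-01 -3.52062249e-02  4.34492578e-04] yaw -4.035171468531698 [-3.18765659 -7.93897196  7.76467479] 0.019943007130014883
7.25 [ 0.58427516 -0.11839597  0.05219677] [ 6.74169537e-04  9.99379746e-01 -3.52064918e-02  4.14525463e-04] yaw -4.035201939055833 [-2.2168244  -9.47408136  7.27962179] 0.02017780700642453
7.3 [ 0.5843039  -0.11842616  0.05220934] [ 6.54595368e-04  9.99378439e-01 -3.52434217e-02  4.57247178e-04] yaw -4.039436451505486 [-3.51875089 -7.9999483   7.11081397] 0.020505647130959818
```

View pics/w7.png

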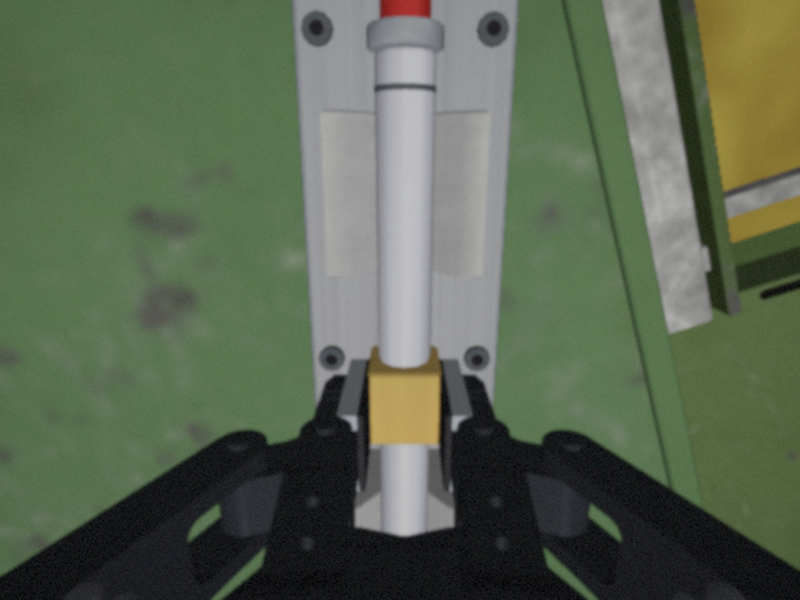

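View pics/s7.png

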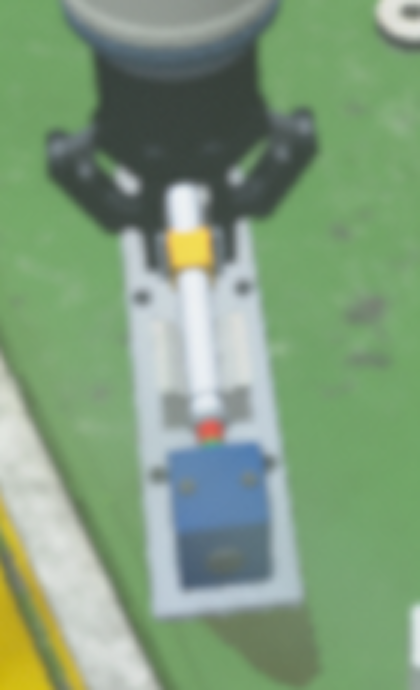

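View pics/t7.png

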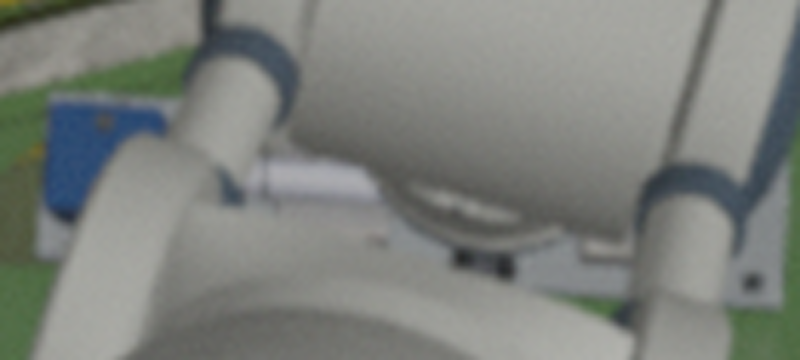

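Run:
```python
import pickle,cv2,numpy as np
ims=[]
for n in('w6','w7'):
    s,d=pickle.load(open(n+'.pkl','rb'));c=d["color"][0:60,235:335];ims.append(cv2.resize(c,None,fx=4,fy=5*.96,interpolation=cv2.INTER_CUBIC))
cv2.imwrite('pics/z67.png',np.hstack(ims))
```

```text
(no output)
```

View pics/z67.png

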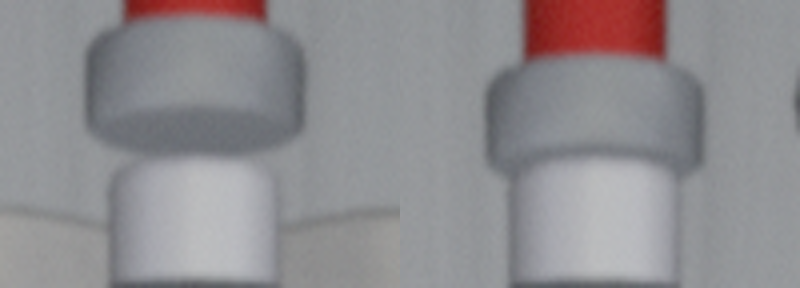

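Run:
```python
from h import *
import pickle
A=np.radians(86);o=np.array([.586,-.1202]);X=np.array([np.cos(A),np.sin(A)])
for n,pts in(('w6',[((300,125),.038),((200,105),.048),((200,151),.028),((200,158),.046),((20,207),.042)]),('w7',[((300,165),.038),((200,158),.046)])):
    s,d=pickle.load(open(n+'.pkl','rb'));d=wristcam(s,d)
    for p,z in pts:
        q=ray(d,((p[0]+.5)/4-.5+235,(p[1]+.5)/4.8-.5),z);print(n,p,z,(q[:2]-o)@X)
```

```text
w6 (300, 125) 0.038 0.0904634742533604
w6 (200, 105) 0.048 0.0897704199823096
w6 (200, 151) 0.028 0.09052892780183933
w6 (200, 158) 0.046 0.08676583888896042
w6 (20, 207) 0.042 0.08419656080968226
w7 (300, 165) 0.038 0.09916287609620877
w7 (200, 158) 0.046 0.09822190874450908
```

apply_moves:
  offset:
    - [0,-0.2,0]
    - [0,-0.4,0]
    - [0,-0.6,0]
    - [0,-0.74,0]
    - [0,-0.74,0]
    - [0,-0.74,0]
  dr:
    - [0,0,0]
    - [0,0,0]
    - [0,0,0]
    - [0,0,0]
    - [0,0,0]
    - [0,0,0]
  claw: [255,255,255,255,255,255]

```text
t: 7.95
ee_pos: [0.5848, -0.1114, 0.0522]
tcp_rot: [0.001, 0.999, -0.035, 0.0]
ft_force: [-3.5, -12.2, 6.1]
width: 0.0206
```

```bash
python3 -c "
from ov import *
s=r.sense();print(s['ee_pos'],s['ft_force'],s['ft_torque'],s['width'])
run('w8',(.586,-.1202),86,draw=False)
run('s8',(.586,-.1202),86,cam='scene',draw=False,crop=(330,330,400,400,8))
c=pickle.load(open('w8.pkl','rb'))[1]['color'][0:60,235:335];cv2.imwrite('pics/z8.png',cv2.resize(c,None,fx=4,fy=4.8,interpolation=cv2.INTER_CUBIC))"
```

```text
[ 0.58480462 -0.11138899  0.0521977 ] [ -3.49308856 -12.17215338   6.13457971] [-1.97387075  0.64067292 -0.02386659] 0.020628453064097014
7.95 [ 0.58480462 -0.11138899  0.0521977 ] [ 8.72422672e-04  9.99379352e-01 -3.52130602e-02  4.35780328e-04] yaw -4.035955754357082 [ -3.49308856 -12.17215338   6.13457971] 0.020628453064097014
8.0 [ 0.58483026 -0.11139471  0.052191  ] [ 8.65805928e-04  9.99378731e-01 -3.52305001e-02  4.63262514e-04] yaw -4.037955486408393 [ -3.75105153 -12.69894488   6.6468771 ] 0.020210328039772466
```

View pics/w8.png

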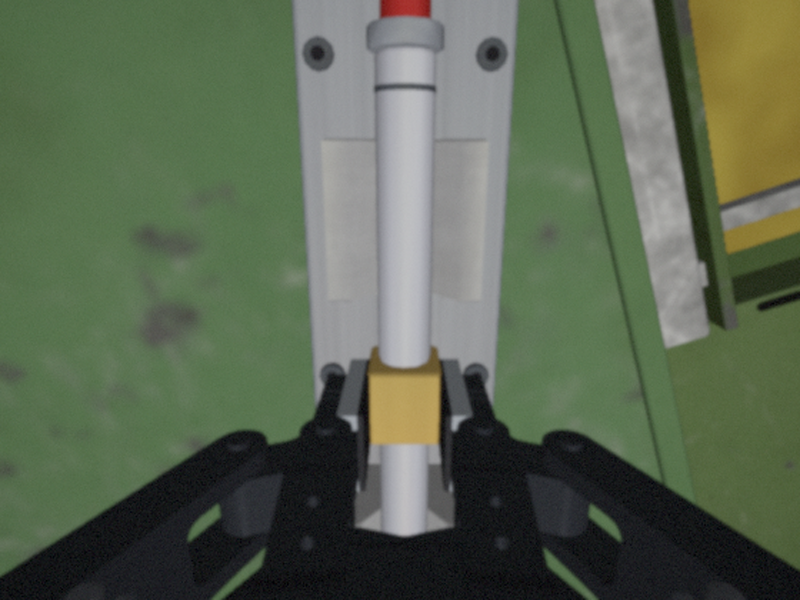

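View pics/s8.png

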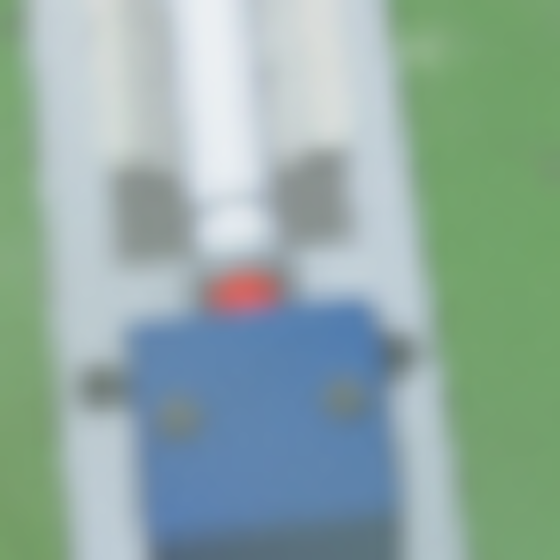

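View pics/z8.png

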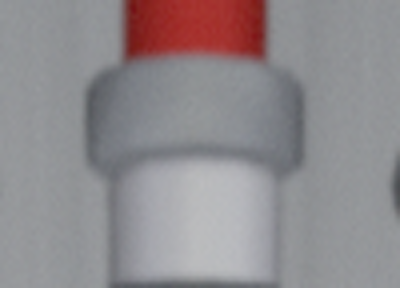

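Run:
```python
from h import *
import pickle
s,d=pickle.load(open('s8.pkl','rb'))
A=np.radians(86);o=np.array([.586,-.1202,0]);X=np.array([np.cos(A),np.sin(A),0])
def pc(x,z):
    u=proj(d,o+X*x+[0,0,z]);return np.round((((u+.5)/.7)-330)*8,0)
print("cam",-d['R'].T@d['t'])
print("housing top edge",pc(.130,.064),"Vfar",pc(.0845,.042))
for c in(.012,.014,.016,.018,.020):print(c,"pad face top",pc(.09+c,.048),"pad back top",pc(.096+c,.048),"rod/pad z44",pc(.096+c,.043),"red/green",pc(.106+c,.043))
A=np.radians(86);o=o[:2];X=X[:2]
s,d=pickle.load(open('w8.pkl','rb'));d=wristcam(s,d)
for p,z in[((300,165),.038),((200,158),.046)]:
        q=ray(d,((p[0]+.5)/4-.5+235,(p[1]+.5)/4.8-.5),z);print(p,z,(q[:2]-o)@X)
q=ray(d,((300+.5)*.7-.5,(139.5+.5)*.7-.5),.042);q2=ray(d,((405+.5)*.7-.5,(139.5+.5)*.7-.5),.042);print("V far edge",(q2[:2]-o)@X)
```

```text
cam [0.64332173 0.42428592 0.71005492]
housing top edge [241. 299.] Vfar [220. 154.]
0.012 pad face top [229. 216.] pad back top [232. 244.] rod/pad z44 [233. 259.] red/green [239. 307.]
0.014 pad face top [230. 225.] pad back top [233. 253.] rod/pad z44 [234. 269.] red/green [240. 316.]
0.016 pad face top [231. 234.] pad back top [234. 263.] rod/pad z44 [235. 278.] red/green [241. 326.]
0.018 pad face top [232. 244.] pad back top [235. 272.] rod/pad z44 [236. 288.] red/green [242. 335.]
0.02 pad face top [233. 253.] pad back top [236. 282.] rod/pad z44 [237. 297.] red/green [243. 345.]
(300, 165) 0.038 0.10617664157005284
(200, 158) 0.046 0.10523840127238786
V far edge 0.08395120024673151
```

apply_moves:
  offset:
    - [0,0,0]
    - [0,0,0]
    - [0,0,0]
    - [0,0,0]
    - [0,0,0]
    - [0,0,0]
    - [0,0,0]
    - [0,0,0]
  dr:
    - [0,0,0]
    - [0,0,0]
    - [0,0,0]
    - [0,0,0]
    - [0,0,0]
    - [0,0,0]
    - [0,0,0]
    - [0,0,0]
  claw: [255,255,255,255,255,255,255,255]

```text
t: 8.85
ee_pos: [0.5848, -0.1114, 0.0522]
tcp_rot: [0.001, 0.999, -0.035, 0.0]
ft_force: [-3.8, -12.5, 6.8]
width: 0.0203
```

```bash
python3 -c "
from ov import *
run('w9',(.586,-.1202),86,draw=False)
run('s9',(.586,-.1202),86,cam='scene',draw=False)
a=pickle.load(open('w8.pkl','rb'))[1]['color'];b=pickle.load(open('w9.pkl','rb'))[1]['color'];print(np.abs(a.astype(int)-b).mean())"
```

```text
8.85 [ 0.58481102 -0.1113936   0.05221079] [ 8.58783215e-04  9.99378334e-01 -3.52420403e-02  4.55314134e-04] yaw -4.039278675452501 [ -3.79327904 -12.48725812   6.78796309] 0.020320931339002646
8.9 [ 0.58480468 -0.11139525  0.05221205] [ 8.59761335e-04  9.99378590e-01 -3.52348425e-02  4.48017051e-04] yaw -4.038453341753382 [ -4.5134474  -12.09767802   6.68297269] 0.020269654486397285
2.3978571428571427
```

View pics/s9.png

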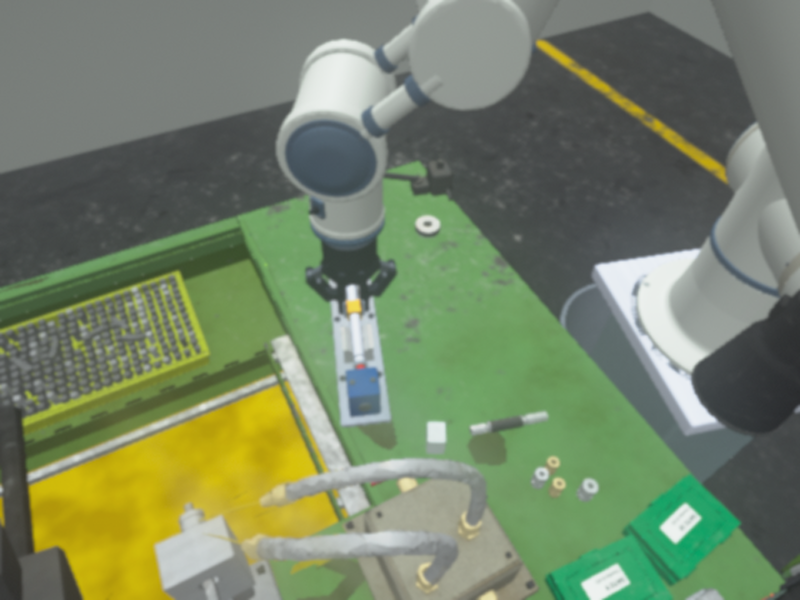

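The scene view shows the spindle in the jig and against the stop at (358,365). The ring gauge (427,225), white block (437,434) and plug gauge (510,422) haven't moved. The pose and force have stayed steady for 0.9 s, so I'm handing in.

```bash
python3 -c "
from bench import r
print(r.sign_off())"
```

```text
the job is handed in; nothing more can be done
None
```

I handed the job in at about 9 s. The spindle is lying in both V-notches and pressed against the sprung stop, and the arm is still gripping and pushing.

**How it went:** I gripped the spindle on its brass block and laid it in the notches with its end about 9 mm clear of the stop. It touched one side of the notch first, so I shifted it slightly. It then seated at the expected height with about 10 N down. From there I slid it along the notches and pressed it against the stop.

**Last checks:**
- **Plunger travel:** about 16 mm (roughly 15.8–16.2), from the wrist camera and the distance moved. That is near the middle of the green band, about 10 N from the spring.
- **Push force:** the wrist read about 12.3 N along the notches. About 3 N of friction was measured while sliding before contact, which leaves about 9.5–10 N on the spring.
- **Other forces:** about 6.5 N down and 4 N sideways. Pose and force stayed steady over the last 0.9 s.
- **Other items:** the ring gauge, plug gauge and white block are where they were.

**Not directly confirmed:** I could not see the green band at the housing's edge, because the housing's top hides it in the scene view. That view alone only fixes the travel to about 2 mm.

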